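# Put the rinsed dosing caps back on their laundry bottles

## Task

The five dosing caps have been rinsed and left in two stacks on the draining tray. Take the stacks apart and put each cap back on the bottle of its own colour, rim resting flat on the bottle's ledge, leaving the bottles standing where they are and never knocking one over.

Things in the scene. Friction and masses are not known exactly. Their poses are not given: they have to be found in the camera images.
- cap_blue: Blue dosing cap (large, 50 g), mouth down. Skirt: outer diameter 80 mm, 36 high, open below (inner diameter 74, 33 deep). On it a solid ribbed grip, diameter 56, 30 high (66 in all); flat shoulder 36 above the rim. Origin: centre of the rim (underside); z up the axis. Lowest of a stack, on the grey tray. In a stack each rim is 36 above the one below, 3 mm play.
- cap_pink: Pink dosing cap (large, 50 g), mouth down. Skirt: outer diameter 80 mm, 36 high, open below (inner diameter 74, 33 deep). On it a solid ribbed grip, diameter 56, 30 high (66 in all); flat shoulder 36 above the rim. Origin: centre of the rim (underside); z up the axis. Lowest of a stack, on the grey tray. In a stack each rim is 36 above the one below, 3 mm play.
- cap_green: Green dosing cap (middle-sized, 40 g), mouth down. Skirt: outer diameter 68 mm, 36 high, open below (inner diameter 62, 33 deep). On it a solid ribbed grip, diameter 46, 30 high (66 in all); flat shoulder 36 above the rim. Origin: centre of the rim (underside); z up the axis. Second in a stack, rim on the large cap's shoulder. In a stack each rim is 36 above the one below, 3 mm play.
- cap_yellow: Yellow dosing cap (middle-sized, 40 g), mouth down. Skirt: outer diameter 68 mm, 36 high, open below (inner diameter 62, 33 deep). On it a solid ribbed grip, diameter 46, 30 high (66 in all); flat shoulder 36 above the rim. Origin: centre of the rim (underside); z up the axis. Second in a stack, rim on the large cap's shoulder. In a stack each rim is 36 above the one below, 3 mm play.
- cap_white: White dosing cap (small, 30 g), mouth down. Skirt: outer diameter 58 mm, 36 high, open below (inner diameter 52, 33 deep). On it a solid ribbed grip, diameter 38, 30 high (66 in all); flat shoulder 36 above the rim. Origin: centre of the rim (underside); z up the axis. Top of the taller stack. In a stack each rim is 36 above the one below, 3 mm play.
- bottle_blue: Blue laundry bottle (large, about 1.3 kg), standing loose, uncapped. Body 84 mm (x) by 120 (y). On top a flat round ledge, diameter 82, 150 above the underside, where the cap's rim rests; in its middle a grey spout, diameter 52, 26 high, bevelled, dark mouth, goes up inside the cap (11 mm play all round; no turning). Origin: centre of underside, on the spout axis; z up.
- bottle_pink: Pink laundry bottle (large, about 1.3 kg), standing loose, uncapped. Body 84 mm (x) by 120 (y). On top a flat round ledge, diameter 82, 150 above the underside, where the cap's rim rests; in its middle a grey spout, diameter 52, 26 high, bevelled, dark mouth, goes up inside the cap (11 mm play all round; no turning). Origin: centre of underside, on the spout axis; z up.
- bottle_green: Green laundry bottle (middle-sized, about 0.95 kg), standing loose, uncapped. Body 72 mm (x) by 100 (y). On top a flat round ledge, diameter 70, 130 above the underside, where the cap's rim rests; in its middle a grey spout, diameter 40, 26 high, bevelled, dark mouth, goes up inside the cap (11 mm play all round; no turning). Origin: centre of underside, on the spout axis; z up.
- bottle_yellow: Yellow laundry bottle (middle-sized, about 0.95 kg), standing loose, uncapped. Body 72 mm (x) by 100 (y). On top a flat round ledge, diameter 70, 130 above the underside, where the cap's rim rests; in its middle a grey spout, diameter 40, 26 high, bevelled, dark mouth, goes up inside the cap (11 mm play all round; no turning). Origin: centre of underside, on the spout axis; z up.
- bottle_white: White laundry bottle (small, about 0.6 kg), standing loose, uncapped. Body 62 mm (x) by 80 (y). On top a flat round ledge, diameter 60, 110 above the underside, where the cap's rim rests; in its middle a grey spout, diameter 30, 26 high, bevelled, dark mouth, goes up inside the cap (11 mm play all round; no turning). Origin: centre of underside, on the spout axis; z up.
Things that resemble listed ones, but are neither listed nor needed, are in the scene too. What is shaped like the cap_blue but orange is not meant. What is shaped like the cap_pink but purple is not meant.

How it is judged:
By the outcome, as a careful person would: the job done as asked, in the order asked, and still so for the second after the job is handed in, with the robot touching nothing.
It also fails if it takes over 128 s, if anything falls off the work surface, if the arm or the gripper's body presses on something with over 40 N, if the wrist force passes 120 N, or if a joint passes its speed limit or range.

## Robot

A 7-joint arm with a two-finger parallel gripper is mounted at the origin on the work surface. World frame = base frame: x ahead of the robot, y to its left, z up, the work surface at z = 0. Lengths are in m, angles in rad, forces in N, time in s.
With the tool pointing down it reaches from about 0.4 to 0.85 m from the base axis. Payload 10.4 kg.
Tool frame: the origin (TCP) lies between the finger pads; the fingertips stand 14 mm ahead of it and the grasp point (between the pads) lies 5 mm behind it (r.finger_overhang is the z of the fingertips in the tool frame, in m); z points along the fingers, y is the line along which they close (so a half turn about z gives the same grasp; the last joint's range is limited). The gripper opens to 87 mm and grips with 3 to 60 N. Pads are 19 mm wide; open, the fingers measure 117 mm over their backs; the gripper's body (75 mm by 190 mm) begins 51 mm behind the grasp point.
Start: joints at [-1.231, 0.332, -0.065, 1.46, 0.022, 1.35, -0.088], TCP at [0.222, 0.584, 0.237] pointing down, gripper open.
Joint ranges: [-2.6, 2.6], [-0.5, 2.12], [-1.47, 1.34], [0.16, 2.42], [-1.27, 4.41], [0.06, 2.06], [-2.6, 2.6]. Speed limits (rad/s): [2.22, 2.22, 2.79, 2.79, 3.14, 3.14, 3.14].

## Interface

Orientations are given as a unit quaternion [x, y, z, w].
In Python, from bench import r, optics gives the robot as it stands.
- The arm moves only by the shell command python3 -m pendant 'ROWS' [FORCE]. ROWS is JSON, a list of rows, each a list of 7 numbers: the closure, from -1 (fully open) to 1 (shut), then the shift along the tool's x, y, z scaled (see below), then the turn, a rotation vector about the tool's x, y, z scaled (see below). In form: [[grip, x, y, z, rx, ry, rz], ...]. A call has 1 to 8 rows; each row is the pose to reach, as a shift and turn from the pose commanded when the call began, along the tool's axes at that moment; what a row does not reach only later rows make up. The controller multiplies each number of a shift by 0.3 m and each number of a turn by 120 degrees. A row lasts 1/8 s, in which the tool goes at most 62.5 mm and 10.7 degrees, less where a joint would pass 70% of its speed; a pose out of reach is approached as far as the arm can. A call with a number of a shift or a turn outside -1 to 1 is refused whole. A call with a gripper value outside its range is refused whole. The fingers move at their own pace and stop on an object; FORCE is the grip in N (left out, the last holds). Time passes only in rows, so rows that repeat a pose let the fingers close. It gives the time, the measured TCP pose, the force, the opening and the grip force at its end, in the units of the state.
- r.read_state(): the state, without advancing time (a new reading comes with each control period).
- optics.camera(name): name is "scene" or "side" or "wrist"; returns a dict with "pixels" (400x640x3 uint8, red, green, blue), "vfov" (degrees; the focal length in pixels is half the picture's height over the tangent of half this angle, whatever the lens; pixels are square), "cx", "cy" (the principal point, pixels), "rvec" (rotation vector, rad) and "tvec" (3), from world to camera coordinates, as OpenCV has them. Camera axes: x right, y down, z forward; pixel columns grow to the right and rows downward; lengths in m; the calibration is good to about 2 mm. A picture is of the moment at which its call begins. There is no depth.
- r.close_job(): hands the job in; it is judged then, once.
The state is a dict: "time": time; "joint_positions": joint angles; "joint_vel": joint speeds; "joint_torque": joint torques, N m; "ee_pos": TCP position; "eef_rot": TCP orientation; "ft_force": force on the tool from outside, world axes, zero at the start; "torque": the same for the moment, N m; "width": finger opening in m; "grip_force": force on a finger pad.
Only numpy, scipy, OpenCV 4.12 (cv2) and the standard library are available. Lean on these libraries where they do the work, as an engineer would, in place of code of your own. Each camera call takes 0.05 s, during which the arm holds its last target. There are 200 camera calls.

## Working session

There is one attempt and no reset: what is moved stays moved. The work goes in short steps, Python scripts to look and compute and a shell command to move; the robot and the scene stay as the last step left them, time stands still between calls to the robot, and variables do not carry over. Pictures are saved under pics/ and viewed, at most 15 in all, crops included, and the job is handed in when it is done.

```bash
mkdir -p pics; ls
python3 - <<'E'
from bench import r, optics
import cv2
for n in("scene","side"):
    c=optics.camera(n); cv2.imwrite(f"pics/{n}0.png",c["pixels"][:,:,::-1]); print(n,{k:v for k,v in c.items() if k!="pixels"})
print(r.read_state(), r.finger_overhang)
E
```

```text
pics
scene {'vfov': 55.934533776499244, 'cx': 323.89944845801955, 'cy': 204.01337995681033, 'rvec': array([ 2.28897266,  0.69789255, -0.26703993]), 'tvec': array([-0.42506776, -0.12728492,  1.17930086])}
side {'vfov': 56.15657429230051, 'cx': 319.05047844358614, 'cy': 194.76101075487867, 'rvec': array([ 0.43376395, -2.65635457,  1.35364283]), 'tvec': array([0.46858637, 0.15202537, 0.73891501])}
{'time': 0.1, 'joint_positions': array([-1.23059332,  0.33280756, -0.0647433 ,  1.46081294,  0.02158608,
        1.34990208, -0.08849442]), 'joint_vel': array([-0.00175628, -0.00154478, -0.00121083, -0.00232188, -0.00068282,
       -0.00087682, -0.00151324]), 'joint_torque': array([ 2.95668666e-03, -6.24538422e+01,  2.54497753e-02, -3.90721714e+01,
       -6.14412571e-02,  3.64041841e-02,  4.83670090e-05]), 'ee_pos': array([0.22167251, 0.58403463, 0.23585548]), 'eef_rot': array([ 1.80377862e-01,  9.83597197e-01, -6.09715673e-04, -9.82895968e-05]), 'ft_force': array([-0.02142688,  0.17072191,  1.09232335]), 'torque': array([-0.0515086 , -0.030633  ,  0.01717773]), 'grip_force': 0.0, 'width': 0.08725742998240595} 0.014
```

View pics/scene0.png

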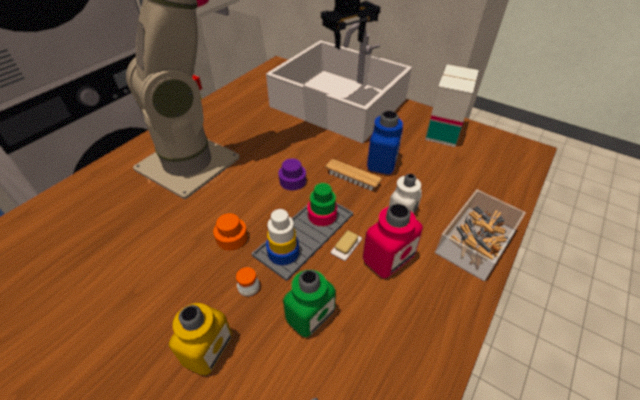

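View pics/side0.png

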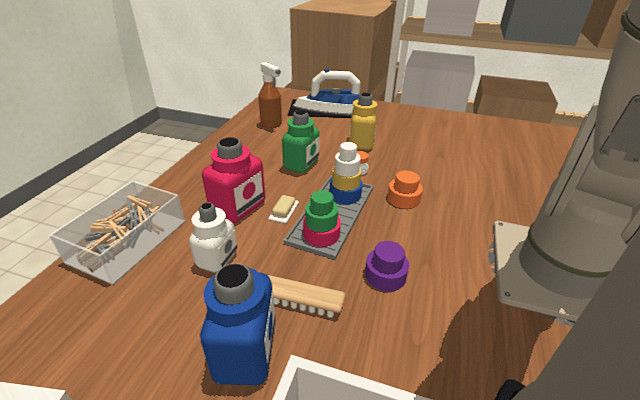

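The scene view shows the two stacks: white/yellow/blue at (281,237) and green/pink at (322,205). The bottles are blue (386,145), white (405,195), pink (393,240), green (310,303) and yellow (200,338). The lookalikes are the orange cap (230,231), the purple cap (292,174) and a small orange/white jar (247,281).

```bash
cat > h.py <<'E'
import numpy as np, cv2
from scipy.optimize import least_squares
from bench import r, optics
def K(c):
    f=200/np.tan(np.radians(c["vfov"]/2)); return np.array([[f,0,c["cx"]],[0,f,c["cy"]],[0,0,1]])
def proj(c,P): return cv2.projectPoints(np.float64(P).reshape(-1,3),c["rvec"],c["tvec"],K(c),None)[0][:,0]
T=np.linspace(0,2*np.pi,48)
def ring(x,y,z,d): return np.c_[x+d/2*np.cos(T),y+d/2*np.sin(T),0*T+z]
def hull(c,x,y,parts):  # parts: [(z,d),...] convex body of revolution
    return cv2.convexHull(proj(c,np.vstack([ring(x,y,z,d) for z,d in parts])).astype(np.float32))
def cen(h):
    m=cv2.moments(h); return np.array([m["m10"],m["m01"]])/m["m00"]
def blob(mask,seed):
    n,l,s,ce=cv2.connectedComponentsWithStats(mask.astype(np.uint8),connectivity=4)
    x,y=seed; w=l[y-4:y+5,x-4:x+5]; w=w[w>0]
    if not len(w): return None
    k=np.bincount(w).argmax(); m=(l==k).astype(np.uint8)
    cs=cv2.findContours(m,cv2.RETR_EXTERNAL,cv2.CHAIN_APPROX_NONE)[0]
    return cv2.convexHull(max(cs,key=len)).astype(np.float32)
def fit(obs,parts,x0=(.55,0)): # obs: [(cam,hull)]
    f=lambda p:np.concatenate([cen(hull(c,*p,parts))-cen(h) for c,h in obs])
    s=least_squares(f,x0); return s.x,s.fun
E
cat > m.py <<'E'
from h import *
C={n:optics.camera(n) for n in("scene","side")}
def hsv(n): return cv2.cvtColor(C[n]["pixels"],cv2.COLOR_RGB2HSV).astype(int)
HS={n:hsv(n) for n in C}
sp=lambda H:(H[...,1]<70)&(H[...,2]<135)
gr=lambda H:(abs(H[...,0]-65)<18)&(H[...,1]>120)
wh=lambda H:(H[...,1]<60)&(H[...,2]>140)
S=lambda z,d:[(z,d),(z+.021,d),(z+.026,d-.008)]
O={"blue":(sp,S(.15,.052),(390,117),(235,282)),"pink":(sp,S(.15,.052),(399,212),(231,148)),
"green":(sp,S(.13,.04),(309,278),(300,118)),"yellow":(sp,S(.13,.04),(191,315),(365,99)),"white":(sp,S(.11,.03),(409,179),(208,212)),
"capgreen":(gr,[(.036,.068),(.072,.068),(.102,.046)],(322,200),(322,210)),"capwhite":(wh,[(.072,.058),(.108,.058),(.138,.038)],(280,220),(347,160))}
V={n:C[n]["pixels"][:,:,::-1].copy() for n in C}
tiles=[]
for k,(f,p,a,b) in O.items():
    obs=[];
    for n,s in(("scene",a),("side",b)):
        h=blob(f(HS[n]),s)
        if h is None: print(k,n,"none"); continue
        obs.append((n,h))
    x,res=fit([(C[n],h) for n,h in obs],p)
    print(k,x.round(4),res.round(1),[(cv2.contourArea(h),round(cv2.contourArea(hull(C[n],*x,p)))) for n,h in obs])
    for n,s in(("scene",a),("side",b)):
        x0,y0=s[0]-26,s[1]-33
        t=cv2.resize(V[n][y0:y0+66,x0:x0+53],None,fx=3,fy=3)
        q=hull(C[n],*x,p)-[x0,y0]; cv2.polylines(t,[np.int32(q*3+1)],1,(255,0,255),1); tiles.append(t)
tiles.append(tiles[0]*0)
cv2.imwrite("pics/fit.png",np.vstack([np.hstack(tiles[i:i+5]) for i in(0,5,10)]))
E
python3 m.py
```

```text
blue [0.4995 0.3578] [-13.   42.9  -1.6  14.1] [(51767.5, 269), (1798.0, 1446)]
pink [0.6821 0.0403] [-2.7  2.6 -1.7  4. ] [(763.0, 484), (417.5, 498)]
green [ 0.5999 -0.2131] [-6.9 -1.6 -7.3  3.3] [(330.0, 413), (748.5, 211)]
yellow [ 0.4831 -0.3873] [-0.1  0.1 -0.1  0.5] [(382.0, 525), (140.5, 170)]
white [0.6472 0.1865] [ 0.5 -0.1  0.4  0. ] [(104.5, 152), (271.5, 303)]
capgreen [0.4713 0.0519] [0.3 1.6 0.2 2.1] [(591.5, 716), (1060.0, 1168)]
capwhite [ 0.4524 -0.1005] [-0.4  2.4  0.1  2.8] [(471.5, 709), (839.0, 762)]
```

View pics/fit.png

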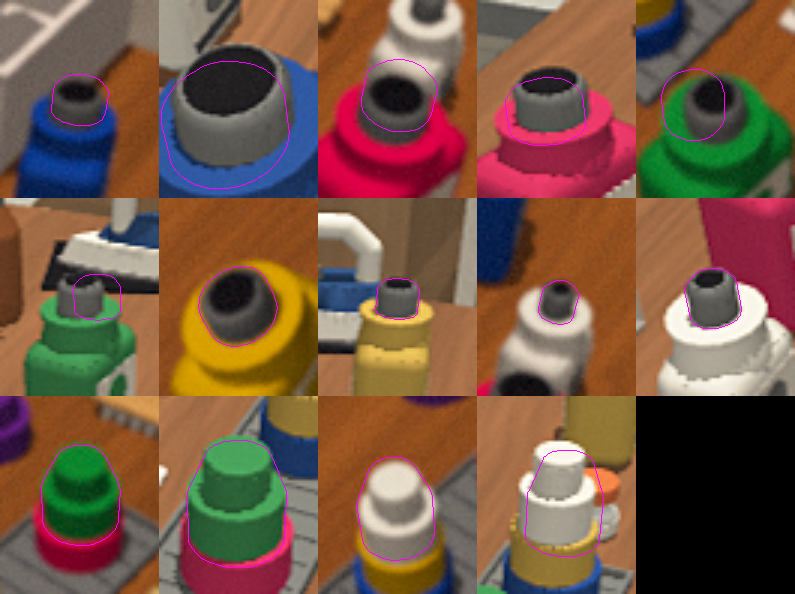

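Run:
```python
from h import *
C={n:optics.camera(n) for n in("scene","side")}
D={"blue .176":((390,114.3),(234.5,276)),"pink .176":((399.3,210),(229.3,141.3)),"green .156":((308.7,277.3),(301,112.3)),
"capgreen .102+":((324,187.7),(321.7,195.3)),"capwhite .138+":((280,213),(348.3,146.7))}
for k,v in D.items():
    f=lambda p:np.concatenate([(proj(C[n],p)[0]-q) for n,q in zip(C,v)])
    s=least_squares(f,[.5,0,.1]); print(k,s.x.round(4),s.fun.round(1))
s=r.read_state()
from scipy.spatial.transform import Rotation as R
print(R.from_quat(s["eef_rot"]).as_matrix().round(3))
w=optics.camera("wrist"); print({k:v for k,v in w.items() if k!="pixels"})
Rc=cv2.Rodrigues(w["rvec"])[0]; print("wristcam pos",-Rc.T@w["tvec"], "axis",Rc[2])
```

```text
blue .176 [0.4989 0.3472 0.176 ] [-0.9  0.  -0.4 -0. ]
pink .176 [0.6852 0.0249 0.1778] [-0.3  0.  -0.3 -0. ]
green .156 [ 0.6134 -0.2097  0.156 ] [-0.2 -0.1 -0.3  0.1]
capgreen .102+ [0.4731 0.0524 0.1085] [-0.6 -0.1 -0.5  0.1]
capwhite .138+ [ 0.4584 -0.1007  0.1422] [ 0.2  0.1  0.2 -0.1]
[[-0.935  0.355 -0.   ]
 [ 0.355  0.935 -0.   ]
 [ 0.    -0.    -1.   ]]
{'vfov': 68.04212084282938, 'cx': 320.7368432476364, 'cy': 197.86576636483255, 'rvec': array([-2.40132891, -1.65780982, -0.21680644]), 'tvec': array([-0.62420795, -0.03143885,  0.39050005])}
wristcam pos [0.15546211 0.60902901 0.38474597] axis [ 0.2413909  -0.09254156 -0.96600543]
```

Heights agree with the given sizes (0.176, 0.178 and 0.156; the caps sit about 5 mm up on the tray). I'm choosing white (280,213) on top of the stack at (.458,-.101), not the orange or purple lookalikes; the fit crops confirm that. Moving now: lift, align the yaw and go above that stack.

```bash
cat > d.py <<'E'
import sys
from h import *
from scipy.spatial.transform import Rotation as R
s=r.read_state(); M=R.from_quat(s["eef_rot"]).as_matrix()
print("t",round(s["time"],2),"tcp",s["ee_pos"].round(4),"yaw err",np.degrees(np.arctan2(M[0,1],M[1,1])).round(2),"tilt",M[:,2].round(3),"w",round(s["width"],4),"gf",s["grip_force"],"ft",s["ft_force"].round(1))
if len(sys.argv)>3: print("shift",(M.T@(np.float64(sys.argv[1:4])-s["ee_pos"])/.3).round(4))
E
python3 -m pendant '[[-1,0,0,-0.2,0,0,-0.173],[-1,0,0,-0.2,0,0,-0.173],[-1,0,0,-0.2,0,0,-0.173]]' 15
python3 -m pendant '[[-1,-0.45,-1,0,0,0,0],[-1,-0.45,-1,0,0,0,0],[-1,-0.45,-1,0,0,0,0],[-1,-0.45,-1,0,0,0,0],[-1,-0.45,-1,0,0,0,0],[-1,-0.45,-1,0,0,0,0],[-1,-0.45,-1,0,0,0,0]]'
python3 -m pendant '[[-1,-0.33,-1,0,0,0,0],[-1,-0.33,-1,0,0,0,0],[-1,-0.33,-1,0,0,0,0],[-1,-0.33,-1,0,0,0,0],[-1,-0.33,-1,0,0,0,0],[-1,-0.33,-1,0,0,0,0],[-1,-0.33,-1,0,0,0,0]]'
python3 d.py .458 -.101 .26
```

```text
time: 0.72
ee_pos: [0.2218, 0.5844, 0.2968]
eef_rot: [0.001, 1.0, 0.0, 0.0]
ft_force: [-0.1, -0.0, -1.1]
width: 0.0869
grip_force: 0.0
time: 1.6
ee_pos: [0.3567, 0.2838, 0.2962]
eef_rot: [0.002, 1.0, 0.0, -0.0]
ft_force: [-1.0, 0.9, 0.5]
width: 0.0871
grip_force: 0.0
time: 2.48
ee_pos: [0.4557, -0.0138, 0.2962]
eef_rot: [-0.0, 1.0, -0.0, -0.0]
ft_force: [-0.3, 1.5, 0.1]
width: 0.087
grip_force: 0.0
t 2.48 tcp [ 0.4557 -0.0138  0.2962] yaw err -0.02 tilt [-0.001 -0.    -1.   ] w 0.087 gf 0.0 ft [-0.3  1.5  0.1]
shift [-0.0076 -0.2906  0.1205]
```

```bash
python3 -m pendant '[[-1,-0.0076,-0.29,0.12,0,0,0],[-1,-0.0076,-0.29,0.12,0,0,0],[-1,-0.0076,-0.29,0.12,0,0,0]]' | tail -1
python3 d.py
python3 - <<'E'
from h import *
w=optics.camera("wrist"); im=w["pixels"][:,:,::-1].copy()
for z,d,col in((.143,.038,(255,0,255)),(.113,.058,(255,255,0)),(.077,.068,(0,255,0)),(.041,.08,(0,0,255))):
    cv2.polylines(im,[np.int32(proj(w,ring(.458,-.101,z,d)))],1,col,1)
cv2.imwrite("pics/w1.png",im)
E
```

```text
grip_force: 0.0
t 2.85 tcp [ 0.4575 -0.1023  0.2596] yaw err 0.07 tilt [-0.002 -0.    -1.   ] w 0.0872 gf 0.0 ft [-0.2  1.1 -0.3]
```

View pics/w1.png

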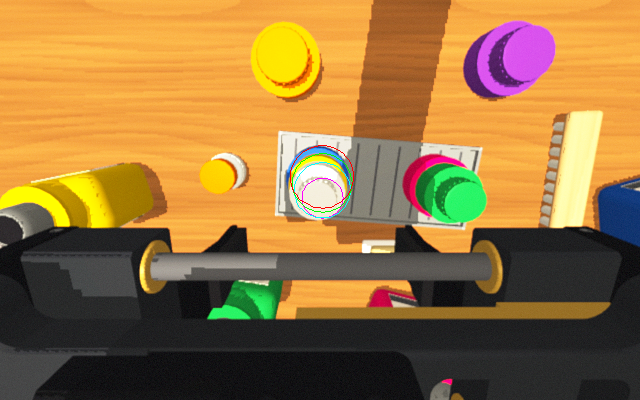

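The wrist view shows white at (321,192), right on the prediction, with the yellow and blue rings within 2–3 mm. Descending to grip the white cap, then lifting.

```bash
python3 -m pendant '[[-1,0,0,0.3,0,0,0],[-1,0,0,0.43,0,0,0],[-1,0,0,0.43,0,0,0],[-1,0,0,0.43,0,0,0],[0,0,0,0.43,0,0,0],[1,0,0,0.43,0,0,0],[1,0,0,0.43,0,0,0],[1,0,0,0.43,0,0,0]]' 15
python3 -m pendant '[[1,0,0,0,0,0,0],[1,0,0,0,0,0,0],[1,0,0,0,0,0,0]]'|tail -2
python3 d.py .647 .1865 .28
```

```text
time: 3.9
ee_pos: [0.4579, -0.1028, 0.1318]
eef_rot: [0.0, 1.0, 0.0, 0.0]
ft_force: [0.2, 0.3, 0.3]
width: 0.0549
grip_force: 0.0
width: 0.0374
grip_force: 15.0
t 4.28 tcp [ 0.4577 -0.1028  0.1315] yaw err 0.03 tilt [-0. -0. -1.] w 0.0374 gf 15.000040522719473 ft [ 0.2 -1.  -0.4]
shift [-0.6303  0.9647 -0.4951]
```

```bash
python3 -m pendant '[[1,0,0,-0.05,0,0,0],[1,0,0,-0.13,0,0,0],[1,0,0,-0.3,0,0,0],[1,0,0,-0.5,0,0,0],[1,0,0,-0.5,0,0,0],[1,0,0,-0.5,0,0,0]]'|tail -2
python3 d.py .647 .1865 .28
cat > snap.py <<'E'
import sys
from h import *
o=[]
for n,x,y in zip(("scene","side"),(180,150),(90,80)):
    o.append(optics.camera(n)["pixels"][y:y+250,x:x+260,::-1])
cv2.imwrite(f"pics/{sys.argv[1]}.png",cv2.resize(np.hstack(o),None,fx=1.5,fy=1.5))
E
python3 snap.py s1
```

```text
width: 0.0375
grip_force: 15.0
t 5.03 tcp [ 0.4576 -0.1028  0.2819] yaw err 0.03 tilt [ 0.001  0.    -1.   ] w 0.0375 gf 14.999942136716982 ft [ 0.  -0.1 -1.1]
shift [-0.6307  0.9647  0.007 ]
```

View pics/s1.png

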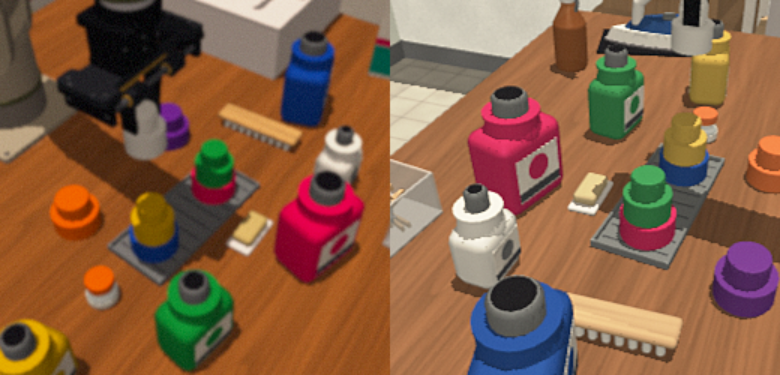

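The white cap is held (scene crop (145,130)) and the yellow and blue stay on the tray. On to the white bottle.

```bash
python3 -m pendant '[[1,-0.631,0.965,0,0,0,0],[1,-0.631,0.965,0,0,0,0],[1,-0.631,0.965,0,0,0,0],[1,-0.631,0.965,0,0,0,0],[1,-0.631,0.965,0,0,0,0],[1,-0.631,0.965,0,0,0,0],[1,-0.631,0.965,0,0,0,0],[1,-0.631,0.965,0,0,0,0]]'|tail -1
python3 d.py .647 .1865 .205
python3 - <<'E'
from h import *
w=optics.camera("wrist"); im=w["pixels"][:,:,::-1].copy()
for z,d,col in((.136,.022,(255,0,255)),(.11,.06,(255,255,0))):
    cv2.polylines(im,[np.int32(proj(w,ring(.647,.1865,z,d)))],1,col,1)
cv2.imwrite("pics/w2.png",im)
E
```

```text
grip_force: 15.0
t 6.12 tcp [0.6469 0.1855 0.2805] yaw err 0.1 tilt [-0.002 -0.001 -1.   ] w 0.0373 gf 14.999783696748636 ft [-0.1  0.1 -0.1]
shift [-0.0007  0.0038  0.2517]
```

View pics/w2.png

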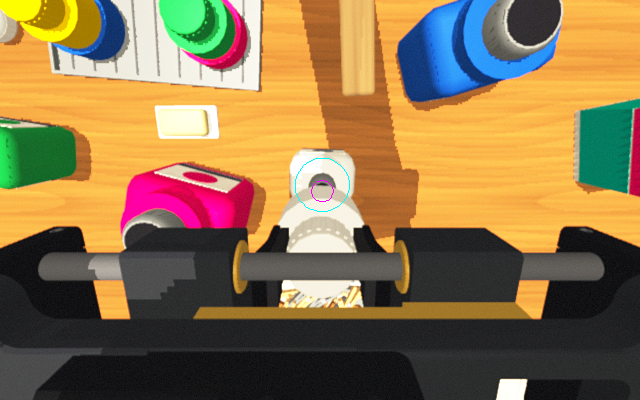

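The wrist view shows the bottle mouth at (322,188), inside the predicted ring (322,190). Lowering.

```bash
python3 -m pendant '[[1,0,0.004,0.18,0,0,0],[1,0,0.004,0.25,0,0,0],[1,0,0.004,0.29,0,0,0],[1,0,0.004,0.33,0,0,0],[1,0,0.004,0.365,0,0,0],[1,0,0.004,0.365,0,0,0]]'
python3 -m pendant '[[1,0,0,0.005,0,0,0],[1,0,0,0.01,0,0,0],[1,0,0,0.01,0,0,0]]'
```

```text
time: 6.92
ee_pos: [0.647, 0.1877, 0.1715]
eef_rot: [0.0, 1.0, -0.0, -0.0]
ft_force: [0.4, -0.9, 0.3]
width: 0.0374
grip_force: 15.0
time: 7.3
ee_pos: [0.6473, 0.1879, 0.1692]
eef_rot: [0.0, 1.0, 0.0, 0.0]
ft_force: [-0.0, 0.2, -0.3]
width: 0.0375
grip_force: 15.0
```

```bash
for i in 1 2 3; do python3 -m pendant '[[1,0,0,0.003,0,0,0],[1,0,0,0.006,0,0,0],[1,0,0,0.006,0,0,0]]'|sed -n '2p;4p'; done
```

```text
ee_pos: [0.6471, 0.1879, 0.1672]
ft_force: [0.2, -1.0, -0.0]
ee_pos: [0.6473, 0.1878, 0.1656]
ft_force: [0.3, -1.0, 0.3]
ee_pos: [0.6478, 0.1878, 0.1654]
ft_force: [-3.6, -1.3, 11.4]
```

Contact at 0.1655, as predicted. Release and return above the tray stack.

```bash
python3 -m pendant '[[-1,0,0,-0.003,0,0,0],[-1,0,0,-0.003,0,0,0],[-1,0,0,-0.003,0,0,0],[-1,0,0,-0.003,0,0,0],[-1,0,0,-0.05,0,0,0],[-1,0,0,-0.2,0,0,0],[-1,0,0,-0.36,0,0,0],[-1,0,0,-0.36,0,0,0]]'|tail -5
python3 -m pendant '[[-1,0.634,-0.968,0,0,0,0],[-1,0.634,-0.968,0,0,0,0],[-1,0.634,-0.968,0,0,0,0],[-1,0.634,-0.968,0,0,0,0],[-1,0.634,-0.968,0,0,0,0],[-1,0.634,-0.968,0,0,0,0],[-1,0.634,-0.968,0,0,0,0],[-1,0.634,-0.968,0,0,0,0]]'|tail -1
python3 d.py .457 -.103 .0965
cat > cap.py <<'E'
import sys
from h import *
# cap.py hue_lo hue_hi u v topz : centre of knob top face seen by the wrist camera near (u,v); fit of whole-cap hull
lo,hi,x0,y0,rim,D,d,name=[float(a) for a in sys.argv[1:8]]+[sys.argv[8]]
w=optics.camera("wrist"); H=cv2.cvtColor(w["pixels"],cv2.COLOR_RGB2HSV).astype(int)
m=(H[...,0]>=lo)&(H[...,0]<=hi)&(H[...,1]>120)
u,v=np.int32(proj(w,[x0,y0,rim+.066])[0]); b=blob(m,(u,v)); p=[(rim,D),(rim+.036,D),(rim+.066,d)]
x,res=fit([(w,b)],p,(x0,y0)); print("cap",x.round(4),res.round(2),cv2.contourArea(b),cv2.contourArea(hull(w,*x,p)))
im=w["pixels"][:,:,::-1].copy()
for z,e in((rim+.066,d),(rim+.036,D)): cv2.polylines(im,[np.int32(proj(w,ring(*x,z,e)))],1,(255,0,255),1)
cv2.imwrite(f"pics/{name}.png",im[max(v-100,0):v+160,max(u-160,0):u+160])
E
python3 cap.py 18 33 .457 -.103 .041 .068 .046 y1
```

```text
ee_pos: [0.649, 0.1879, 0.2774]
eef_rot: [0.0, 1.0, 0.001, 0.004]
ft_force: [0.1, 0.1, 0.0]
width: 0.0866
grip_force: 0.0
grip_force: 0.0
t 10.43 tcp [ 0.4572 -0.1017  0.2718] yaw err -0.02 tilt [ 0.     0.001 -1.   ] w 0.0872 gf 0.0 ft [0.1 0.5 0.4]
shift [ 0.0008 -0.0048  0.5842]
cap [ 0.4608 -0.1062] [-0. -0.] 2555.0 2664.2034769628663
```

View pics/y1.png

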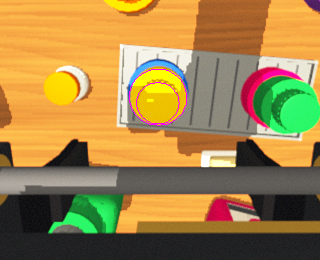

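The yellow cap fits at (.461,-.106), outline matching in the crop at (157,97). Grip it and lift.

```bash
python3 -m pendant '[[-1,-0.008,-0.01,0.2,0,0,0],[-1,-0.008,-0.01,0.4,0,0,0],[-1,-0.008,-0.01,0.52,0,0,0],[-1,-0.008,-0.01,0.584,0,0,0],[-1,-0.008,-0.01,0.584,0,0,0],[1,-0.008,-0.01,0.584,0,0,0],[1,-0.008,-0.01,0.584,0,0,0],[1,-0.008,-0.01,0.584,0,0,0]]' 15
python3 -m pendant '[[1,0,0,0,0,0,0],[1,0,0,0,0,0,0],[1,0,0,0,0,0,0],[1,0,0,0,0,0,0]]'
python3 -m pendant '[[1,0,0,-0.05,0,0,0],[1,0,0,-0.13,0,0,0],[1,0,0,-0.3,0,0,0],[1,0,0,-0.5,0,0,0],[1,0,0,-0.62,0,0,0],[1,0,0,-0.62,0,0,0],[1,0,0,-0.62,0,0,0]]'|tail -2
python3 d.py .483 -.387 .285
python3 snap.py s2
```

```text
time: 11.48
ee_pos: [0.4597, -0.1053, 0.0971]
eef_rot: [0.0, 1.0, 0.0, 0.001]
ft_force: [0.7, -0.2, -0.8]
width: 0.0647
grip_force: 0.0
time: 11.98
ee_pos: [0.4593, -0.1055, 0.0965]
eef_rot: [0.0, 1.0, 0.0, 0.0]
ft_force: [-0.9, 0.4, 2.7]
width: 0.0455
grip_force: 15.0
width: 0.0456
grip_force: 15.0
t 12.85 tcp [ 0.4589 -0.1055  0.2821] yaw err 0.03 tilt [-0.  0. -1.] w 0.0456 gf 14.990057422037353 ft [-0.5 -0.2 -0.5]
shift [-0.081  -0.9382 -0.0098]
```

View pics/s2.png

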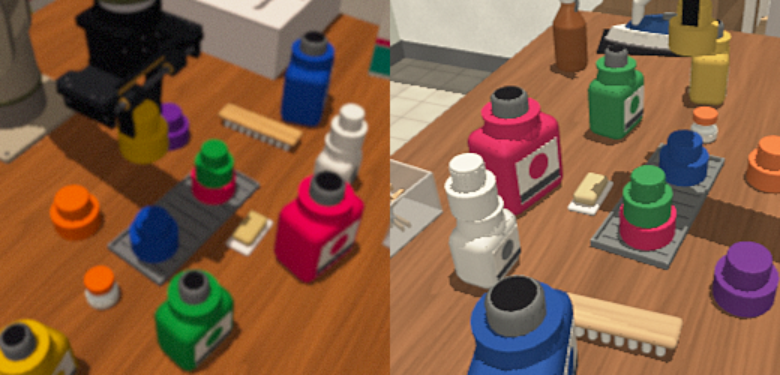

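The white cap sits flat on its bottle (side crop (470,190)), and the yellow is held with blue left on the tray. Moving to the yellow bottle and lowering.

```bash
python3 -m pendant '[[1,-0.081,-0.938,0,0,0,0],[1,-0.081,-0.938,0,0,0,0],[1,-0.081,-0.938,0,0,0,0],[1,-0.081,-0.938,0,0,0,0],[1,-0.081,-0.938,0,0,0,0],[1,-0.081,-0.938,0,0,0,0],[1,-0.081,-0.938,0,0,0,0]]'|tail -1
python3 d.py .483 -.387 .2
python3 - <<'E'
from h import *
w=optics.camera("wrist"); im=w["pixels"]; H=cv2.cvtColor(im,cv2.COLOR_RGB2HSV).astype(int)
u,v=np.int32(proj(w,[.483,-.387,.156])[0]); print(u,v)
im=im[:,:,::-1].copy()
for z,e in((.156,.032),(.13,.07)): cv2.polylines(im,[np.int32(proj(w,ring(.483,-.387,z,e)))],1,(255,0,255),1)
cv2.imwrite("pics/y2.png",im[v-100:v+120,u-140:u+140])
E
```

```text
grip_force: 15.0
t 13.82 tcp [ 0.4833 -0.3862  0.2815] yaw err 0.02 tilt [-0.001  0.001 -1.   ] w 0.0454 gf 14.990213955061336 ft [-0.3 -0.2 -0.3]
shift [ 0.0007 -0.0031  0.2717]
320 195
```

View pics/y2.png

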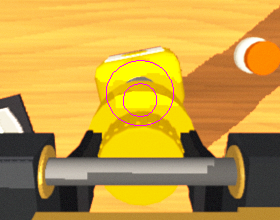

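The grey sliver of spout at (140,78) in the crop is where the spout's back wall should be. Lowering.

```bash
python3 -m pendant '[[1,0,-0.003,0.15,0,0,0],[1,0,-0.003,0.2,0,0,0],[1,0,-0.003,0.24,0,0,0],[1,0,-0.003,0.28,0,0,0],[1,0,-0.003,0.31,0,0,0],[1,0,-0.003,0.31,0,0,0]]'|sed -n '2p;4p'
for i in 1 2; do python3 -m pendant '[[1,0,0,0.003,0,0,0],[1,0,0,0.006,0,0,0],[1,0,0,0.006,0,0,0]]'|sed -n '2p;4p'; done
```

```text
ee_pos: [0.4833, -0.3877, 0.189]
ft_force: [-0.4, 0.3, -0.1]
ee_pos: [0.4835, -0.3878, 0.1877]
ft_force: [0.1, 0.3, -0.4]
ee_pos: [0.4836, -0.3879, 0.1866]
ft_force: [-1.7, 2.4, 6.6]
```

Contact. Release, return above the blue cap and measure it.

```bash
python3 -m pendant '[[-1,0,0,-0.001,0,0,0],[-1,0,0,-0.001,0,0,0],[-1,0,0,-0.001,0,0,0],[-1,0,0,-0.003,0,0,0],[-1,0,0,-0.05,0,0,0],[-1,0,0,-0.2,0,0,0],[-1,0,0,-0.32,0,0,0],[-1,0,0,-0.32,0,0,0]]'|tail -5
python3 -m pendant '[[-1,0.078,0.943,0,0,0,0],[-1,0.078,0.943,0,0,0,0],[-1,0.078,0.943,0,0,0,0],[-1,0.078,0.943,0,0,0,0],[-1,0.078,0.943,0,0,0,0],[-1,0.078,0.943,0,0,0,0],[-1,0.078,0.943,0,0,0,0]]'|tail -1
python3 cap.py 98 125 .46 -.105 .005 .08 .056 b1
python3 d.py .46 -.105 .0605
```

```text
ee_pos: [0.4841, -0.389, 0.2856]
eef_rot: [0.0, 1.0, -0.001, 0.002]
ft_force: [1.2, -0.7, -0.5]
width: 0.0866
grip_force: 0.0
grip_force: 0.0
cap [ 0.4605 -0.1073] [-0. -0.] 2725.5 2870.6923491249327
t 17.3 tcp [ 0.4601 -0.1062  0.2818] yaw err 0.14 tilt [-0. -0. -1.] w 0.0867 gf 0.0 ft [ 0.5 -0.6  0. ]
shift [2.000e-04 4.100e-03 7.377e-01]
```

View pics/b1.png

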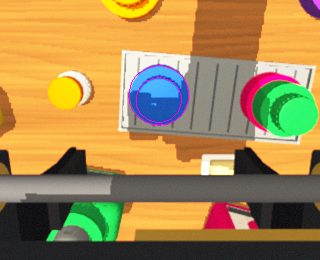

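The blue cap is at (.4605,-.107) and the outline matches. Grip and lift.

```bash
python3 -m pendant '[[-1,0,0,0.2,0,0,0],[-1,0,0,0.4,0,0,0],[-1,0,0,0.6,0,0,0],[-1,0,0,0.7,0,0,0],[-1,0,0,0.737,0,0,0],[-1,0,0,0.737,0,0,0],[1,0,0,0.737,0,0,0],[1,0,0,0.737,0,0,0]]' 15 |sed -n '2p;4p'
python3 -m pendant '[[1,0,0,0,0,0,0],[1,0,0,0,0,0,0],[1,0,0,0,0,0,0],[1,0,0,0,0,0,0]]'
python3 -m pendant '[[1,0,0,-0.05,0,0,0],[1,0,0,-0.13,0,0,0],[1,0,0,-0.3,0,0,0],[1,0,0,-0.5,0,0,0],[1,0,0,-0.7,0,0,0],[1,0,0,-0.78,0,0,0],[1,0,0,-0.78,0,0,0]]'|tail -2
python3 d.py .499 .347 .3
```

```text
ee_pos: [0.461, -0.1049, 0.0618]
ft_force: [-0.0, -0.3, 0.1]
time: 18.8
ee_pos: [0.4604, -0.1048, 0.061]
eef_rot: [0.0, 1.0, 0.0, 0.0]
ft_force: [-1.2, 0.9, 6.7]
width: 0.0556
grip_force: 15.0
width: 0.0554
grip_force: 15.0
t 19.68 tcp [ 0.4608 -0.1054  0.2968] yaw err 0.07 tilt [ 0.004  0.001 -1.   ] w 0.0554 gf 14.999927325536646 ft [ 0.1 -0.8 -1.6]
shift [-0.1258  1.5081 -0.0089]
```

```bash
python3 -m pendant '[[1,-0.06,0.75,-0.01,0,0,0],[1,-0.06,0.75,-0.01,0,0,0],[1,-0.06,0.75,-0.01,0,0,0],[1,-0.06,0.75,-0.01,0,0,0],[1,-0.06,0.75,-0.01,0,0,0]]'|tail -1
python3 -m pendant '[[1,-0.066,0.758,0,0,0,0],[1,-0.066,0.758,0,0,0,0],[1,-0.066,0.758,0,0,0,0],[1,-0.066,0.758,0,0,0,0],[1,-0.066,0.758,0,0,0,0],[1,-0.066,0.758,0,0,0,0]]'|tail -1
python3 d.py .499 .347 .2055
python3 - <<'E'
from h import *
w=optics.camera("wrist"); im=w["pixels"]
u,v=np.int32(proj(w,[.499,.347,.176])[0]); print(u,v)
im=im[:,:,::-1].copy()
for z,e in((.176,.052),(.15,.052),(.15,.082)): cv2.polylines(im,[np.int32(proj(w,ring(.499,.347,z,e)))],1,(255,0,255),1)
cv2.imwrite("pics/b2.png",im[v-120:v+130,u-180:u+180])
E
```

```text
grip_force: 15.0
grip_force: 15.0
t 21.05 tcp [0.4988 0.3455 0.2972] yaw err 0.16 tilt [-0.    -0.002 -1.   ] w 0.056 gf 14.999832530781987 ft [ 1.  -1.1 -0.6]
shift [-0.0007  0.0055  0.3057]
322 196
```

View pics/b2.png

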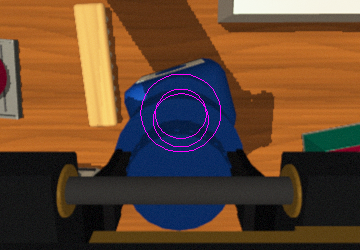

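The crop shows the held cap over the bottle, with the ledge arc near (180,75) matching the prediction and the sink edge clear. Lowering.

```bash
python3 -m pendant '[[1,0,0.005,0.15,0,0,0],[1,0,0.005,0.2,0,0,0],[1,0,0.005,0.24,0,0,0],[1,0,0.005,0.27,0,0,0],[1,0,0.005,0.29,0,0,0],[1,0,0.005,0.29,0,0,0]]'|sed -n '2p;4p'
for i in 1 2 3; do python3 -m pendant '[[1,0,0,0.003,0,0,0],[1,0,0,0.006,0,0,0],[1,0,0,0.006,0,0,0]]'|sed -n '2p;4p'; done
```

```text
ee_pos: [0.4981, 0.349, 0.2107]
ft_force: [1.1, 0.8, -0.8]
ee_pos: [0.4982, 0.3491, 0.2091]
ft_force: [1.2, 0.2, 0.0]
ee_pos: [0.4981, 0.349, 0.2071]
ft_force: [-0.6, 1.0, -0.5]
ee_pos: [0.4984, 0.3491, 0.207]
ft_force: [-3.9, -3.1, 11.9]
```

```bash
python3 -m pendant '[[-1,0,0,-0.002,0,0,0],[-1,0,0,-0.002,0,0,0],[-1,0,0,-0.002,0,0,0],[-1,0,0,-0.003,0,0,0],[-1,0,0,-0.05,0,0,0],[-1,0,0,-0.2,0,0,0],[-1,0,0,-0.32,0,0,0],[-1,0,0,-0.32,0,0,0]]'|tail -5
python3 -m pendant '[[-1,0.085,-0.99,0,0,0,0],[-1,0.085,-0.99,0,0,0,0],[-1,0.085,-0.99,0,0,0,0],[-1,0.085,-0.99,0,0,0,0],[-1,0.085,-0.99,0,0,0,0],[-1,0.085,-0.99,0,0,0,0],[-1,0.085,-0.99,0,0,0,0]]'|tail -1
python3 cap.py 50 80 .473 .052 .041 .068 .046 g1
python3 d.py .473 .052 .0965; python3 snap.py s3
```

```text
ee_pos: [0.4994, 0.3495, 0.3055]
eef_rot: [0.0, 1.0, 0.002, 0.002]
ft_force: [0.6, 0.3, -0.1]
width: 0.087
grip_force: 0.0
grip_force: 0.0
cap [0.4727 0.0506] [ 0. -0.] 2111.0 2283.3636846714653
t 24.9 tcp [0.4724 0.0533 0.3012] yaw err -0.07 tilt [-0.  0. -1.] w 0.0871 gf 0.0 ft [ 0.6 -0.3  0.5]
shift [-0.0021 -0.0043  0.6822]
```

View pics/s3.png

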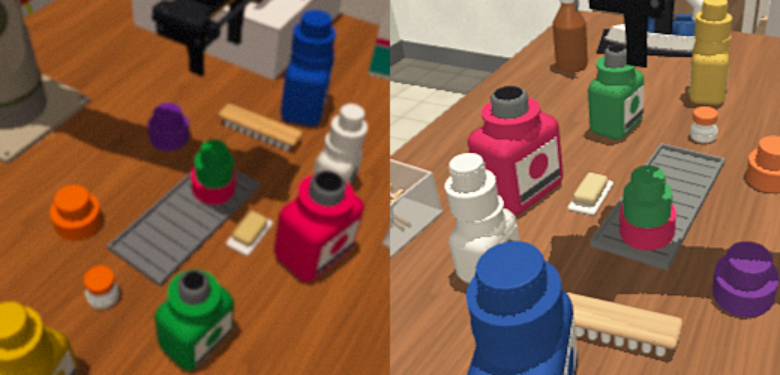

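White, yellow and blue caps are all seated upright (side crop (470,190), (712,20), (512,285)). The green cap fit agrees at (.473,.051), so grip it and lift.

```bash
python3 -m pendant '[[-1,-0.002,-0.006,0.2,0,0,0],[-1,-0.002,-0.006,0.4,0,0,0],[-1,-0.002,-0.006,0.55,0,0,0],[-1,-0.002,-0.006,0.65,0,0,0],[-1,-0.002,-0.006,0.682,0,0,0],[-1,-0.002,-0.006,0.682,0,0,0],[1,-0.002,-0.006,0.682,0,0,0],[1,-0.002,-0.006,0.682,0,0,0]]' 15 |sed -n '2p;4p'
python3 -m pendant '[[1,0,0,0,0,0,0],[1,0,0,0,0,0,0],[1,0,0,0,0,0,0],[1,0,0,0,0,0,0]]'
python3 -m pendant '[[1,0,0,-0.05,0,0,0],[1,0,0,-0.13,0,0,0],[1,0,0,-0.3,0,0,0],[1,0,0,-0.5,0,0,0],[1,0,0,-0.64,0,0,0],[1,0,0,-0.64,0,0,0],[1,0,0,-0.64,0,0,0]]'|tail -2
python3 d.py .6134 -.2097 .285
```

```text
ee_pos: [0.4738, 0.0505, 0.0977]
ft_force: [0.7, 0.5, -0.4]
time: 26.5
ee_pos: [0.4731, 0.0503, 0.0968]
eef_rot: [0.0, 1.0, 0.0, 0.0]
ft_force: [-0.0, -0.0, 0.8]
width: 0.0453
grip_force: 15.0
width: 0.0455
grip_force: 15.0
t 27.38 tcp [0.4728 0.05   0.2886] yaw err 0.04 tilt [-0.  0. -1.] w 0.0455 gf 14.99993950184239 ft [-0.5  0.1 -0.8]
shift [-0.4691 -0.8655  0.0116]
```

```bash
python3 -m pendant '[[1,-0.469,-0.866,0.01,0,0,0],[1,-0.469,-0.866,0.01,0,0,0],[1,-0.469,-0.866,0.01,0,0,0],[1,-0.469,-0.866,0.01,0,0,0],[1,-0.469,-0.866,0.01,0,0,0],[1,-0.469,-0.866,0.01,0,0,0],[1,-0.469,-0.866,0.01,0,0,0],[1,-0.469,-0.866,0.01,0,0,0]]'|tail -1
python3 d.py .6134 -.2097 .1858
python3 - <<'E'
from h import *
w=optics.camera("wrist"); im=w["pixels"]
u,v=np.int32(proj(w,[.6134,-.2097,.156])[0])
im=im[:,:,::-1].copy()
for z,e in((.156,.032),(.13,.04),(.13,.07)): cv2.polylines(im,[np.int32(proj(w,ring(.6134,-.2097,z,e)))],1,(255,0,255),1)
cv2.imwrite("pics/g2.png",im[v-120:v+130,u-180:u+180])
E
```

```text
grip_force: 15.0
t 28.38 tcp [ 0.6137 -0.2081  0.2856] yaw err -0.08 tilt [-0.     0.001 -1.   ] w 0.0452 gf 15.000068128974812 ft [ 0.8  0.3 -0.3]
shift [ 0.0009 -0.0058  0.3327]
```

View pics/g2.png

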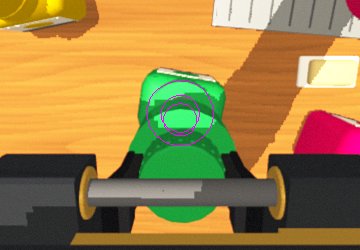

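The spout sliver and ledge near (180,100) lie on the predicted rings. Lowering.

```bash
python3 -m pendant '[[1,0,-0.004,0.15,0,0,0],[1,0,-0.004,0.2,0,0,0],[1,0,-0.004,0.25,0,0,0],[1,0,-0.004,0.29,0,0,0],[1,0,-0.004,0.32,0,0,0],[1,0,-0.004,0.32,0,0,0]]'|sed -n '2p;4p'
for i in 1 2 3; do python3 -m pendant '[[1,0,0,0.003,0,0,0],[1,0,0,0.006,0,0,0],[1,0,0,0.006,0,0,0]]'|sed -n '2p;4p'; done
```

```text
ee_pos: [0.6136, -0.2108, 0.1894]
ft_force: [0.4, -0.5, -0.3]
ee_pos: [0.6138, -0.2109, 0.1881]
ft_force: [0.1, -0.5, -0.5]
ee_pos: [0.6138, -0.2109, 0.1869]
ft_force: [-2.7, 0.5, 6.0]
ee_pos: [0.6144, -0.211, 0.1867]
ft_force: [-5.1, 2.1, 16.0]
```

Contact. Release, then go above pink at (.473,.051).

```bash
python3 -m pendant '[[-1,0,0,-0.006,0,0,0],[-1,0,0,-0.006,0,0,0],[-1,0,0,-0.006,0,0,0],[-1,0,0,-0.006,0,0,0],[-1,0,0,-0.05,0,0,0],[-1,0,0,-0.2,0,0,0],[-1,0,0,-0.33,0,0,0],[-1,0,0,-0.33,0,0,0]]'|tail -5
python3 -m pendant '[[-1,0.468,0.87,0,0,0,0],[-1,0.468,0.87,0,0,0,0],[-1,0.468,0.87,0,0,0,0],[-1,0.468,0.87,0,0,0,0],[-1,0.468,0.87,0,0,0,0],[-1,0.468,0.87,0,0,0,0],[-1,0.468,0.87,0,0,0,0],[-1,0.468,0.87,0,0,0,0]]'|tail -1
python3 cap.py 160 179 .473 .051 .005 .08 .056 p1
python3 d.py .473 .051 .061
```

```text
ee_pos: [0.6147, -0.2119, 0.2875]
eef_rot: [0.0, 1.0, -0.001, 0.003]
ft_force: [-1.0, 0.2, 0.0]
width: 0.0866
grip_force: 0.0
grip_force: 0.0
cap [0.4718 0.0502] [ 0. -0.] 2763.5 2856.938858574955
t 32.35 tcp [0.4738 0.049  0.2832] yaw err 0.16 tilt [-0.    -0.001 -1.   ] w 0.087 gf 0.0 ft [-0.5  0.9 -0.6]
shift [0.0024 0.0072 0.7407]
```

```bash
python3 -m pendant '[[-1,0.003,0.005,0.2,0,0,0],[-1,0.003,0.005,0.4,0,0,0],[-1,0.003,0.005,0.6,0,0,0],[-1,0.003,0.005,0.7,0,0,0],[-1,0.003,0.005,0.738,0,0,0],[-1,0.003,0.005,0.738,0,0,0],[1,0.003,0.005,0.738,0,0,0],[1,0.003,0.005,0.738,0,0,0]]' 15 |sed -n '2p;4p'
python3 -m pendant '[[1,0,0,0,0,0,0],[1,0,0,0,0,0,0],[1,0,0,0,0,0,0],[1,0,0,0,0,0,0]]'
python3 -m pendant '[[1,0,0,-0.05,0,0,0],[1,0,0,-0.13,0,0,0],[1,0,0,-0.3,0,0,0],[1,0,0,-0.5,0,0,0],[1,0,0,-0.7,0,0,0],[1,0,0,-0.79,0,0,0],[1,0,0,-0.79,0,0,0]]'|tail -2
python3 -m pendant '[[1,-0.707,-0.087,0,0,0,0],[1,-0.707,-0.087,0,0,0,0],[1,-0.707,-0.087,0,0,0,0],[1,-0.707,-0.087,0,0,0,0],[1,-0.707,-0.087,0,0,0,0],[1,-0.707,-0.087,0,0,0,0]]'|tail -1
python3 d.py .6852 .0249 .206;python3 snap.py s4
```

```text
ee_pos: [0.4733, 0.0521, 0.063]
ft_force: [-0.5, 0.3, -0.5]
time: 33.85
ee_pos: [0.4727, 0.0519, 0.0622]
eef_rot: [0.0, 1.0, 0.0, 0.0]
ft_force: [-1.3, 0.4, 5.1]
width: 0.055
grip_force: 15.0
width: 0.0554
grip_force: 15.0
grip_force: 15.0
t 35.48 tcp [0.684  0.0247 0.2982] yaw err 0.12 tilt [-0.001 -0.001 -1.   ] w 0.0549 gf 14.999929805053398 ft [-0.7  0.3 -0.5]
shift [-0.0044  0.001   0.3074]
```

View pics/s4.png

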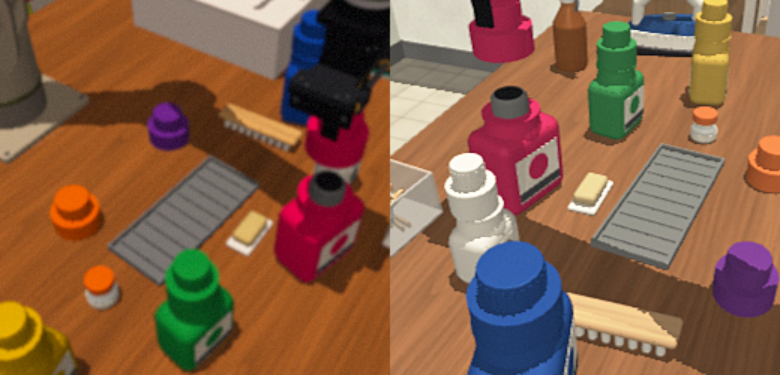

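Green is seated and pink is held above its bottle. Lowering (expected contact around TCP 0.207).

```bash
python3 -m pendant '[[1,-0.004,0,0.15,0,0,0],[1,-0.004,0,0.2,0,0,0],[1,-0.004,0,0.24,0,0,0],[1,-0.004,0,0.27,0,0,0],[1,-0.004,0,0.288,0,0,0],[1,-0.004,0,0.288,0,0,0]]'|sed -n '2p;4p'
for i in 1 2 3; do python3 -m pendant '[[1,0,0,0.003,0,0,0],[1,0,0,0.006,0,0,0],[1,0,0,0.006,0,0,0]]'|sed -n '2p;4p'; done
```

```text
ee_pos: [0.6858, 0.0255, 0.2126]
ft_force: [-0.2, -0.9, -0.2]
ee_pos: [0.6859, 0.0255, 0.2108]
ft_force: [-0.1, 0.6, -0.8]
ee_pos: [0.6858, 0.0256, 0.2088]
ft_force: [0.6, -0.2, -1.4]
ee_pos: [0.6859, 0.0255, 0.2083]
ft_force: [-3.1, 0.0, 6.9]
```

```bash
python3 -m pendant '[[-1,0,0,-0.002,0,0,0],[-1,0,0,-0.002,0,0,0],[-1,0,0,-0.002,0,0,0],[-1,0,0,-0.003,0,0,0],[-1,0,0,-0.05,0,0,0],[-1,0,0,-0.2,0,0,0],[-1,0,0,-0.35,0,0,0],[-1,0,0,-0.35,0,0,0]]'|tail -5
python3 -m pendant '[[-1,0.7,0,-0.1,0,0,0],[-1,0.7,0,-0.1,0,0,0],[-1,0.7,0,-0.1,0,0,0],[-1,0.7,0,-0.1,0,0,0],[-1,0.7,0,-0.1,0,0,0]]'|tail -1
python3 - <<'E'
from h import *
C={n:optics.camera(n) for n in("scene","side")}
B={"blue":(.4985,.349,.15,.08,.056),"pink":(.6858,.0255,.15,.08,.056),"green":(.614,-.211,.13,.068,.046),"yellow":(.4835,-.388,.13,.068,.046),"white":(.647,.188,.11,.058,.038)}
out=[]
for n,c in C.items():
    im=c["pixels"][:,:,::-1].copy()
    for x,y,z,D,d in B.values():
        for q,e in((z,D),(z+.036,D),(z+.066,d)): cv2.polylines(im,[np.int32(proj(c,ring(x,y,q,e))*8)],1,(255,0,255),1,shift=3)
    out.append(im)
cv2.imwrite("pics/end.png",np.vstack([cv2.resize(np.hstack([out[0][80:380,150:450],out[1][70:370,180:400]]),None,fx=1.5,fy=1.5)]))
E
```

```text
ee_pos: [0.687, 0.0246, 0.3171]
eef_rot: [0.0, 1.0, -0.0, 0.003]
ft_force: [0.1, -0.8, -0.7]
width: 0.0869
grip_force: 0.0
grip_force: 0.0
```

View pics/end.png

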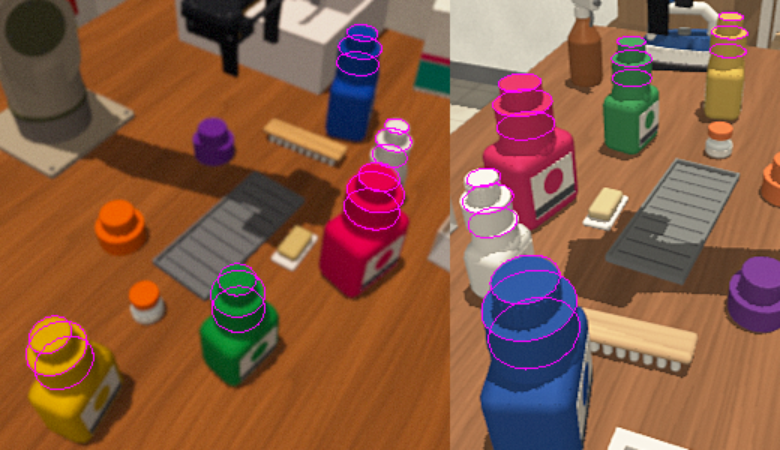

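All five caps match their predicted seated outlines, upright on bottles of their own colour, and the arm is clear. Handing in.

```bash
python3 -c "
from bench import r
print(r.close_job())"
```

```text
the job is handed in; nothing more can be done
None
```

All five caps are seated flat on the bottles of their own colour with the bottles still standing, and the job was handed in at about 39 s of the 128 s allowed.

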